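Set and lock the test-load knob of a hardness tester

TASK

On the hardness tester's small console, turn the black test-load knob clockwise until the pointer on its skirt stands at the raised tongue of the index ring; it is a safety knob that turns only while pressed in firmly and otherwise holds in small steps, of which the nearest will do. Then pull the knob straight out to its stop to lock the setting, and let go of it. Do not shift the tongue, and leave the steel test block, the blue tray and the mug where they stand.

Things in the scene. Friction and masses are not known exactly. Their poses are not given: they have to be found in the camera images.
- console: Fixed white control console, footprint 200 x 250 mm, z up, 60 mm high in front, 115 mm at the back; origin: centre of its underside. Its grey top panel slopes down to the console's -x by 15 degrees. The knob stands 50 mm to -y of the panel's middle, its axis square to the panel (15 degrees off vertical, leaning to the console's -x). Flat gauge, button and lamp on the +y half are under 9 mm high.
- knob_grip (a point): On the knob's axis, 23 mm above its skirt's top, 11 mm below the knob's top: the place to grip; moves with the knob. z: the axis, outward from the panel; x: towards the pointer. Black plastic knob, 0.08 kg: round fluted grip 38 mm in diameter, 34 mm high, on a skirt 68 mm in diameter, 6 mm thick. At rest the skirt's underside is 8 mm, the knob's top 48 mm above the panel.
- pointer_tip (a point): Tip of the pointer, a white raised line 5 mm wide on the skirt, on the skirt's upper rim, 34 mm from the knob's axis (23 mm below knob_grip along the axis). Same axes as knob_grip.
- index_tip (a point): Inner top edge of the mark: a raised aluminium tongue 10 mm wide, 8 mm high above the panel, 38 to 54 mm from the knob's axis, on a flat dark steel ring round the knob. The point is 38 mm from the axis. x: radially outward, y: across the tongue, z: outward along the knob's axis. The ring is stiff (1.5 N m) and is not to be shifted.
- turn (a joint): Angle of the knob, rad, 0 to 4.6, growing clockwise as seen from outside (looking onto the panel). At 0 the pointer points down the slope, to the console's -x. Starts at about 0 to 0.7. Hidden teeth hold it at 48 equal steps to the turn (0.1309 rad, one step at 0) unless the knob is pressed in; pressed in, it turns freely (under 0.1 N m). Let go between two steps, it slips to the nearer one.
- index (a joint): Angle of the tongue about the knob's axis, rad, same zero and sense as turn: pointer and tongue are in line when turn equals index. 2.5 to 3.3, any value; the step of the knob nearest to it is good. The knob has to be turned 1.8 to 3.3 rad clockwise, more than one grasp usually allows.
- press (a joint): How far the knob is pressed in, m: 0 at rest, 0.0055 at the stop. Sprung: it starts to give at about 12 N, its teeth are clear beyond 0.004 (about 16 N) and the stop is reached at about 17.5 N. Let go, it springs back to 0 and the teeth hold the knob's angle.
- pull (a joint): How far the knob is pulled out along its axis, m: 0 at rest, 0.010 at the stop (locked). Sliding it takes about 6 N either way, and it stays where it is left.
- test_block: Loose steel test block, a disc 64 mm in diameter and 14 mm thick, standing on the bench to the -y side of the console; origin at the centre of its underside. To be left alone.
- tray: Loose blue open plastic tray, 130 x 100 x 45 mm, on the bench to the +y side of the console; origin at the centre of its underside. To be left alone.
- mug: Loose white mug, 80 mm in diameter and 90 mm high, on the bench behind the console; origin at the centre of its underside. To be left alone.

How it is judged (in metres and radians):
On the way, in this order (a step that is already met when the one before it is completed fails the run):
1. the knob's pointer is turned to the tongue, with the knob not pulled out (y of pointer_tip in the frame of index_tip between -0.005 and 0.005 m and x of pointer_tip in the frame of index_tip above -0.015 m and value of joint pull below 0.003 m), for 0.2 s.
2. the knob is pulled out to its stop with the pointer still at the tongue (y of pointer_tip in the frame of index_tip between -0.005 and 0.005 m and x of pointer_tip in the frame of index_tip above -0.015 m and value of joint pull above 0.008 m), for 0.2 s.
At the end, for the whole second after the job is handed in: The knob is out at its stop (pulled out more than 8 of its 10 mm), at rest, and its pointer's tip stands within the width of the tongue (at most 5 mm to either side of the tongue's centre line) (all of step 2 and velocity of joint turn between -0.05 and 0.05 rad/s); the robot touches nothing.
It fails at once if the tongue is shifted by more than 4 mm (distance of index_tip from where it was at the start of the episode above 0.004 m).
It fails at once if the test block, the tray or the mug is moved by more than 25 mm (distance of any of test_block, tray, mug from where it was at the start of the episode above 0.025 m).
It also fails if it takes over 64 s, if anything falls off the work surface, if the arm or the gripper's body presses on something with over 40 N, if the wrist force passes 120 N, or if a joint passes its speed limit or range.

ROBOT

A 7-joint arm with a two-finger parallel gripper is mounted at the origin on the work surface. World frame = base frame: x ahead of the robot, y to its left, z up, the work surface at z = 0. Lengths are in m, angles in degrees, forces in N, time in s.
With the tool pointing down it reaches from about 0.425 to 0.875 m from the base axis. Payload 4.7 kg.
Tool frame: the origin (TCP) lies at the very end of the fingers, on their centre line; the grasp point (between the pads) lies 19 mm behind it; z points along the fingers, y is the line along which they close (so a half turn about z gives the same grasp; the last joint's range is limited). The gripper opens to 87 mm and grips with 3 to 60 N. Pads are 19 mm wide; open, the fingers measure 117 mm over their backs; the gripper's body (75 mm by 190 mm) begins 51 mm behind the grasp point.
Start: joints at [-65.483, 18.392, -4.016, 83.108, 1.295, 78.541, -3.26], TCP at [0.261, 0.595, 0.223] pointing down, gripper open.
Joint ranges: [-163.93, 163.93], [-17.29, 119.83], [-79.2, 71.16], [3.27, 140.29], [-89.18, 269.18], [5.43, 117.66], [-154.24, 154.24]. Speed limits (degrees/s): [147.25, 147.25, 180, 180, 180, 180, 180].

INTERFACE

Orientations are given as [roll, pitch, yaw] about the fixed x, y, z axes, in that order (R = Rz(yaw) Ry(pitch) Rx(roll)).
In Python, from cell import telemetry, cams, env gives the robot as it stands.
- The arm moves only by the tool arm_command, never from a script. Its argument "series" is text: rows parted by semicolons, each of 5 numbers parted by spaces: the shift along the tool's x, y, z in mm, then the turn about the tool's z in rad, then the closure in counts, from 0 (fully open) to 255 (shut). A call has 1 to 20 rows; each row shifts and turns the commanded pose from where the row before left it, along the tool's axes as they then stand; what a row does not reach is not made up. A row lasts 1/12 s, in which the tool goes at most 41.7 mm and 7.16 degrees, less where a joint would pass 70% of its speed; a pose out of reach is approached as far as the arm can. A call is refused whole if a number of a shift passes 41.7 or a number of a turn 0.125, either way. A call with a gripper value outside its range is refused whole. The fingers move at their own pace and stop on an object; "squeeze" is the grip in N (left out, the last holds). Time passes only in rows, so rows that do not move let the fingers close. It gives the time, the measured TCP pose, the force, the opening and the grip force at its end, in the units of the state.
- telemetry.get_obs(): the state, without advancing time (a new reading comes with each control period).
- cams.read_camera(name): name is "scene" or "top" or "wrist"; returns the picture (400x640x3 uint8, blue, green, red); there is no depth.
- cams.calibration(name): a dict with "K" (3x3 intrinsics, pixels), "dist" ([k1, k2, p1, p2, k3] as OpenCV has them; the pictures are not rectified), "origin" and "rotation" of the camera in the world; the wrist camera has in their place "hand_eye" (4x4, takes a point from camera to tool coordinates, whose origin is the TCP and whose axes are the flange's). Camera axes: x right, y down, z forward; pixel columns grow to the right and rows downward; lengths in m; the calibration is good to about 2 mm. A picture is of the moment at which its call begins: read the wrist's pose just before it. calibration takes no time and is no camera call.
- env.sign_off(): hands the job in; it is judged then, once.
The state is a dict: "time_s": time; "qpos": joint angles; "joint_velocities": joint speeds; "effort": joint torques, N m; "tool_pos": TCP position; "tool_rot": TCP orientation; "force": force on the tool from outside, world axes, zero at the start; "wrist_torque": the same for the moment, N m; "grip_width": finger opening in m; "grasp_force": force on a finger pad.
Only numpy, scipy, OpenCV 4.12 (cv2) and the standard library are available. Lean on these libraries where they do the work, as an engineer would, in place of code of your own. Each camera call takes 0.05 s, during which the arm holds its last target. There are 200 camera calls.

## Working session

There is one attempt and no reset: what is moved stays moved. The work goes in short steps, Python scripts to look and compute and a tool call to move; the robot and the scene stay as the last step left them, time stands still between calls to the robot, and variables do not carry over. Pictures are saved under pics/ and viewed, at most 10 in all, crops included, and the job is handed in when it is done.

Besides the shell and the picture viewer there is one more tool, called after "Request:" by a JSON object that holds its "method" and its "body". arm_command: Moves the arm, as the interface text tells. Its arguments: {"type":"object","properties":{"series":{"type":"string"},"squeeze":{"type":"number"}},"required":["series"]}

```bash
ls; mkdir -p pics
python3 - <<'E'
from cell import telemetry,cams
import cv2
o=telemetry.get_obs();print(o)
for n in("scene","top"):
    cv2.imwrite(f"pics/{n}0.png",cams.read_camera(n));print(n,cams.calibration(n))
print(cams.calibration("wrist"))
E
```

```text
pics
{'time_s': 0.0, 'qpos': array([-65.48203839,  18.43875506,  -4.01523114,  83.17407422,
         1.29564956,  78.54035619,  -3.25825388]), 'joint_velocities': array([ 0.00445045,  0.04731765,  0.0190784 ,  0.00160534, -0.03016501,
        0.05877543,  0.02989511]), 'effort': array([ 1.72195028e-04, -4.91299224e+01, -4.04132176e-01, -3.12523448e+01,
       -6.39791088e-02,  4.38865414e-02,  1.67108765e-04]), 'tool_pos': array([0.26120517, 0.59461267, 0.22147218]), 'tool_rot': array([-1.79892091e+02,  6.42680514e-03,  1.56293366e+02]), 'force': array([ 0.51056017, -0.01801931,  0.12217263]), 'wrist_torque': array([0.01842308, 0.02665884, 0.00086186]), 'grasp_force': 0.0, 'grip_width': 0.08710591512588307}
scene {'K': array([[384.38698036,   0.        , 315.94849805],
       [  0.        , 384.38698036, 192.69706316],
       [  0.        ,   0.        ,   1.        ]]), 'dist': array([-0.0712774,  0.       ,  0.       ,  0.       ,  0.       ]), 'origin': array([1.04133958, 0.67098465, 0.57483246]), 'rotation': array([-124.28221426,   -0.84381364,  148.14192715])}
top {'K': array([[
[... 231 characters left out ...]
ray([0.50659544, 0.09572238, 1.04852939]), 'rotation': array([-170.075454  ,   -0.91729792,  -88.7788071 ])}
{'K': array([[331.33026668,   0.        , 325.7544602 ],
       [  0.        , 331.33026668, 200.94371238],
       [  0.        ,   0.        ,   1.        ]]), 'dist': array([0.01660703, 0.        , 0.        , 0.        , 0.        ]), 'hand_eye': array([[ 3.90270007e-04, -9.56100778e-01, -2.93037797e-01,
         8.09657737e-02],
       [ 9.99999626e-01,  1.46894282e-04,  8.52532087e-04,
         1.18585730e-06],
       [-7.72061014e-04, -2.93038020e-01,  9.56100477e-01,
        -1.63061119e-01],
       [ 0.00000000e+00,  0.00000000e+00,  0.00000000e+00,
         1.00000000e+00]])}
```

View pics/top0.png

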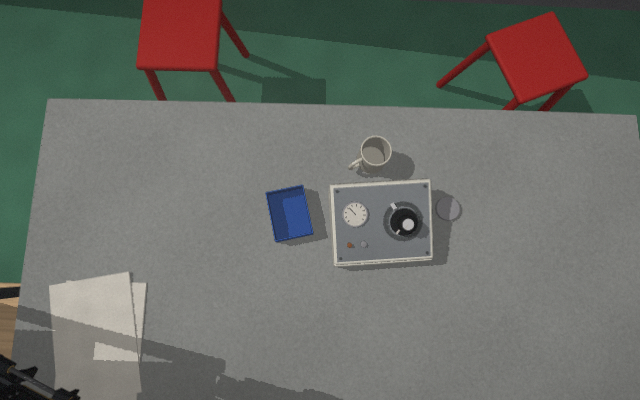

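View pics/scene0.png

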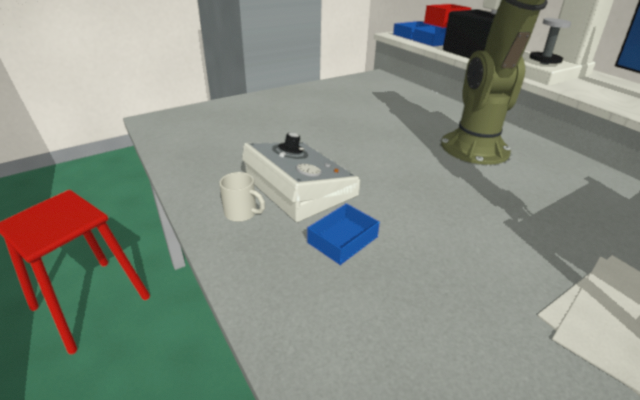

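The top view shows the console at about (331–432, 181–265), the knob at (404,222) and the tongue near (393,207), up and to the left. The tray is on the left at (290,214), the mug at (375,151) and the block at (448,209). In the scene view the knob is at (292,142), and the console's low side faces the robot.

```bash
cat > h.py <<'E'
import numpy as np,cv2
from scipy.spatial.transform import Rotation as R
from cell import telemetry,cams
def campose(n,o=None):
    c=cams.calibration(n)
    if n!="wrist": return c,np.array(c["origin"]),R.from_euler("xyz",c["rotation"],degrees=True).as_matrix()
    Rt=R.from_euler("xyz",o["tool_rot"],degrees=True).as_matrix();H=np.array(c["hand_eye"])
    return c,o["tool_pos"]+Rt@H[:3,3],Rt@H[:3,:3]
def ray(n,uv,o=None):
    c,p,M=campose(n,o)
    q=cv2.undistortPoints(np.array(uv,float).reshape(-1,1,2),c["K"],c["dist"]).reshape(-1,2)
    return p,np.c_[q,np.ones(len(q))]@M.T
def onplane(n,uv,z,o=None,nrm=(0,0,1)):   # plane nrm.X = z
    p,d=ray(n,uv,o);nrm=np.array(nrm);z=np.array(z)
    return p+d*((z-p@nrm)/(d@nrm))[:,None]
def proj(n,P,o=None):
    c,p,M=campose(n,o);X=(np.atleast_2d(P)-p)@M
    return cv2.projectPoints(X,np.zeros(3),np.zeros(3),c["K"],c["dist"])[0].reshape(-1,2)
E
python3 - <<'E'
from h import *
# back-left, back-right, front-right, front-left of panel
uv=[(331,186),(429,180),(432,258),(336,264)]
P=onplane("top",uv,[.115,.115,.06,.06]);print(P.round(3))
print(np.linalg.norm(np.diff(P,axis=0,append=P[:1]),axis=1).round(3))
a=P[0]-P[1]+P[3]-P[2];yaw=np.degrees(np.arctan2(-a[0],a[1]));c=P.mean(0);print("yaw",yaw,c)
Rc=R.from_euler("z",yaw,degrees=True).as_matrix()
ax=Rc@[-np.sin(np.radians(15)),0,np.cos(np.radians(15))]
b=c+Rc@[0,-.05,0];print("base",b,"ax",ax)
for h in(.014,.048):print(h,b+ax*h,proj("top",b+ax*h),proj("scene",b+ax*h))
E
```

```text
[[ 0.695  0.045  0.115]
 [ 0.716 -0.195  0.115]
 [ 0.529 -0.214  0.06 ]
 [ 0.509  0.027  0.06 ]]
[0.24  0.196 0.241 0.195]
yaw 4.813746231671694 [ 0.61237266 -0.084197    0.0875    ]
base [ 0.61656851 -0.13402063  0.0875    ] ax [-0.25790613 -0.0217193   0.96592583]
0.014 [ 0.61295782 -0.1343247   0.10102296] [[403.87370603 222.100251  ]] [[290.24845975 146.73658887]]
0.048 [ 0.60418901 -0.13506316  0.13386444] [[407.60623272 224.34292985]] [[292.78303166 134.65314139]]
```

Request:
{"method": "arm_command", "body": {"series": "0 0 -4 0.124 0;0 0 -4 0.124 0;0 0 -4 0.124 0;0 0 -4 0.124 0;0 0 -4 0.124 0;0 0 -4 0.124 0;0 0 -4 0.124 0;0 0 -4 0.124 0;0 0 -4 0.124 0;0 0 -4 0.124 0;0 0 -4 0.124 0;0 0 -4 0.124 0;0 0 -4 0.124 0;0 0 -4 0.124 0;0 0 -4 0.124 0;0 0 0 0 0", "squeeze": 40}}

```text
time_s: 1.43
tool_pos: [0.2615, 0.5953, 0.2829]
tool_rot: [180.0, -0.0, 49.5]
force: [-0.2, -1.0, 0.3]
grip_width: 0.0868
grasp_force: 0.0
```

Request:
{"method": "arm_command", "body": {"series": "-16.8 36.7 0 0 0;-16.8 36.7 0 0 0;-16.8 36.7 0 0 0;-16.8 36.7 0 0 0;-16.8 36.7 0 0 0;-16.8 36.7 0 0 0;-16.8 36.7 0 0 0;-16.8 36.7 0 0 0;-16.8 36.7 0 0 0;-16.8 36.7 0 0 0;-16.8 36.7 0 0 0;-16.8 36.7 0 0 0;-16.8 36.7 0 0 0;-16.8 36.7 0 0 0;-16.8 36.7 0 0 0;-16.8 36.7 0 0 0;-16.8 36.7 0 0 0;-16.8 36.7 0 0 0;-16.8 36.7 0 0 0;-16.8 36.7 0 0 0"}}

```text
time_s: 3.1
tool_pos: [0.6046, -0.1371, 0.2822]
tool_rot: [-180.0, -0.0, 50.0]
force: [1.1, 1.0, 0.7]
grip_width: 0.0871
grasp_force: 0.0
```

Run:
```python
from h import *
o=telemetry.get_obs();print({k:np.round(v,3) for k,v in o.items() if k!='effort'})
im=cams.read_camera("wrist");cv2.imwrite("pics/w1.png",im)
np.save("o1.npy",o,allow_pickle=True)
c=np.array([.6166,-.1340,.0875]);ax=np.array([-.258,-.0217,.966])
print(proj("wrist",[c+ax*.014,c+ax*.048],o))
```

```text
{'time_s': np.float64(3.1), 'qpos': array([-27.649,  17.092,  48.022,  83.891, -12.695,  84.638, -19.7  ]), 'joint_velocities': array([ 55.557,  48.302,   9.483, -42.543, -37.055,  10.725,  60.207]), 'tool_pos': array([ 0.605, -0.137,  0.282]), 'tool_rot': array([-1.79978e+02, -1.20000e-02,  5.00070e+01]), 'force': array([1.127, 1.006, 0.711]), 'wrist_torque': array([-0.091,  0.075,  0.006]), 'grasp_force': np.float64(0.0), 'grip_width': np.float64(0.087)}
[[330.45200881 171.89942875]
 [324.39169198 185.27551355]]
```

View pics/w1.png

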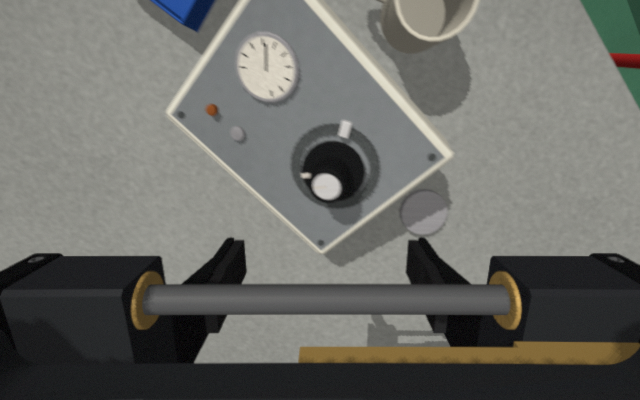

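Wrist view: the knob's pale top is at (326,187), the skirt's centre about (334,170), the pointer at (306,176) and the tongue at (345,129). All are clearly visible. I'll measure these with masks now that the arm is at rest.

```bash
cat > meas.py <<'E'
from h import *
C=np.array([.6166,-.1340,.0875]);YAW=4.8
def axes(yaw=YAW):
    Rc=R.from_euler("zy",[yaw,-15],degrees=True).as_matrix(); return Rc  # cols: panel up-slope x, y, axis
def measure(C=C,lift=0.,show=True,o=None,im=None,capxy=None):
    if im is None:
        o=telemetry.get_obs();im=cams.read_camera("wrist")
    Rc=axes();n=Rc[:,2]
    c0=proj("wrist",C+n*.014,o)[0]
    hsv=cv2.cvtColor(im,cv2.COLOR_BGR2HSV)
    m=((hsv[...,2]>165)&(hsv[...,1]<60)).astype(np.uint8)
    k,lab,st,ct=cv2.connectedComponentsWithStats(m)
    out=[]
    for i in range(1,k):
        if st[i,4]<8 or np.hypot(*(ct[i]-c0))>75: continue
        ys,xs=np.where(lab==i);uv=np.c_[xs,ys]
        row=[ct[i].round(1),st[i,4]]
        for h in(.048,.014,.008):
            p=(onplane("wrist",uv,(C@n)+h+lift*(h>.01),o,n)-C)@Rc
            q=p.mean(0)[:2];r=np.hypot(*q)
            row.append((h,(q*1e3).round(1),"r",round(r*1e3,1),"turn",round(np.arctan2(q[1],-q[0]),3)))
        out.append(row)
        if show: print(*row)
    return out,o,im
if __name__=="__main__":
    out,o,im=measure();print(o["tool_pos"],o["tool_rot"],o["qpos"].round(0))
    cv2.imwrite("pics/last.png",im)
    n=axes()[:,2]
    for uv,z in (((169,112),.06),((322,251),.06),((451,154),.115)): print(uv,onplane("wrist",[uv],z,o))
E
python3 meas.py
```

```text
[312.  105.2] 4654 (0.048, array([40.4, 45.8]), 'r', np.float64(61.0), 'turn', np.float64(2.294)) (0.014, array([29. , 46.7]), 'r', np.float64(55.0), 'turn', np.float64(2.128)) (0.008, array([27. , 46.8]), 'r', np.float64(54.1), 'turn', np.float64(2.095))
[334.  118.8] 152 (0.048, array([52.4, 25.6]), 'r', np.float64(58.3), 'turn', np.float64(2.686)) (0.014, array([42.5, 24.1]), 'r', np.float64(48.8), 'turn', np.float64(2.625)) (0.008, array([40.7, 23.9]), 'r', np.float64(47.2), 'turn', np.float64(2.611))
[294.8 166.8] 29 (0.048, array([-7.7, 20. ]), 'r', np.float64(21.4), 'turn', np.float64(1.201)) (0.014, array([-24.9,  17.8]), 'r', np.float64(30.6), 'turn', np.float64(0.622)) (0.008, array([-27.9,  17.4]), 'r', np.float64(32.9), 'turn', np.float64(0.559))
[315.9 177.3] 534 (0.048, array([-0.3, -1.3]), 'r', np.float64(1.3), 'turn', np.float64(-1.311)) (0.014, array([-16.6,  -6. ]), 'r', np.float64(17.6), 'turn', np.float64(-0.347)) (0.008, array([-19.4,  -6.8]), 'r', np.float64(20.6), 'turn', np.float64(-0.338))
[ 0.60521955 -0.14747104  0.28092998] [179.67085349   0.39927687  49.38784215] [-27.  18.  48.  84. -13.  84. -19.]
(169, 112) [[0.51622311 0.01493146 0.06      ]]
(322, 251) [[ 0.53384657 -0.22488395  0.06      ]]
(451, 154) [[ 0.7182165  -0.20797141  0.115     ]]
```

```bash
python3 meas.py | cut -c1-330
```

```text
[315.8 105.8] 4725 (0.048, array([41. , 46.4]), 'r', np.float64(61.9), 'turn', np.float64(2.295)) (0.014, array([29.8, 47. ]), 'r', np.float64(55.7), 'turn', np.float64(2.135)) (0.008, array([27.8, 47.1]), 'r', np.float64(54.7), 'turn', np.float64(2.104))
[337.5 119.6] 154 (0.048, array([52.5, 26.2]), 'r', np.float64(58.7), 'turn', np.float64(2.678)) (0.014, array([42.7, 24.5]), 'r', np.float64(49.2), 'turn', np.float64(2.621)) (0.008, array([41. , 24.2]), 'r', np.float64(47.6), 'turn', np.float64(2.608))
[298.1 167.5] 29 (0.048, array([-7.6, 20.6]), 'r', np.float64(22.0), 'turn', np.float64(1.219)) (0.014, array([-24.5,  18.2]), 'r', np.float64(30.6), 'turn', np.float64(0.639)) (0.008, array([-27.5,  17.8]), 'r', np.float64(32.8), 'turn', np.float64(0.574))
[319.4 178.2] 532 (0.048, array([-0.2, -0.8]), 'r', np.float64(0.9), 'turn', np.float64(-1.371)) (0.014, array([-16.3,  -5.8]), 'r', np.float64(17.3), 'turn', np.float64(-0.342)) (0.008, array([-19.1,  -6.7]), 'r', np.float64(20.2), 'turn', np.float64(-0.336))
[ 0.60367669 -0.14454904  0.28104498] [179.84233377   0.38608648  49.28587689] [-27.  17.  48.  84. -12.  85. -20.]
(169, 112) [[0.51426451 0.01865696 0.06      ]]
(322, 251) [[ 0.53166332 -0.22139705  0.06      ]]
(451, 154) [[ 0.71616736 -0.2048016   0.115     ]]
```

Request:
{"method": "arm_command", "body": {"series": "0 0 20 0.098 0;0 0 20 0.098 0;0 0 20 0.098 0;0 0 20 0 0;0 0 10 0 0;0 0 0 0 0;0 0 0 0 0;0 0 0 0 0"}}

```text
time_s: 3.92
tool_pos: [0.6049, -0.1354, 0.1939]
tool_rot: [179.9, -0.1, 33.0]
force: [0.0, -0.2, -0.5]
grip_width: 0.0871
grasp_force: 0.0
```

```bash
cat > goal.py <<'E'
from h import *; import sys
# usage: x y z yaw -> tool-frame shift mm and turn
g=list(map(float,sys.argv[1:]));o=telemetry.get_obs();p=o["tool_pos"];rt=o["tool_rot"]
M=R.from_euler("xyz",rt,degrees=True).as_matrix()
print("t",round(o["time_s"],2),"pos",p.round(4),"rot",rt.round(2),"q",o["qpos"].round(0),"F",o["force"].round(1),"w",round(o["grip_width"],4))
print("shift mm",((np.array(g[:3])-p)@M*1e3).round(1),"turn rad",round(np.radians((rt[2]-g[3]+180)%360-180),3))
E
python3 goal.py .6058 -.1357 .109 33
```

```text
t 3.92 pos [ 0.6049 -0.1354  0.1939] rot [ 1.7995e+02 -1.0000e-01  3.2970e+01] q [-29.  20.  50.  92. -16.  75. -34.] F [ 0.  -0.2 -0.5] w 0.0871
shift mm [ 0.5  0.6 84.9] turn rad -0.001
```

Request:
{"method": "arm_command", "body": {"series": "0.5 0.6 25 0 0;0 0 25 0 0;0 0 20 0 0;0 0 10 0 0;0 0 5 0 0;0 0 0 0 100;0 0 0 0 255;0 0 0 0 255;0 0 0 0 255;0 0 0 0 255;0 0 0 0 255;0 0 0 0 255", "squeeze": 45}}

```text
time_s: 4.92
tool_pos: [0.6051, -0.1359, 0.1079]
tool_rot: [180.0, -0.0, 32.9]
force: [0.1, 0.5, -0.7]
grip_width: 0.0483
grasp_force: 0.0
```

```bash
python3 goal.py .6058 -.1357 .109 33
```

```text
t 4.92 pos [ 0.6051 -0.1359  0.1079] rot [ 1.7999e+02 -3.0000e-02  3.2880e+01] q [-27.  25.  47.  97. -20.  67. -32.] F [ 0.1  0.5 -0.7] w 0.0483
shift mm [ 0.7  0.2 -1.1] turn rad -0.002
```

Request:
{"method": "arm_command", "body": {"series": "0 0 0 0 255;0 0 0 0 255;0 0 0 0 255;0 0 0 0 255;0 0 0 0 255;0 0 0 0 255"}}

```text
time_s: 5.42
tool_pos: [0.6056, -0.137, 0.1078]
tool_rot: [179.9, -0.0, 32.8]
force: [4.6, -4.0, -2.2]
grip_width: 0.0388
grasp_force: 42.9
```

Request:
{"method": "arm_command", "body": {"series": "0.5 0.3 2 0 255;0.5 0.3 2 0 255;0.5 0.2 2 0 255;0 0 0 0 255;0 0 0 0 255"}}

```text
time_s: 5.83
tool_pos: [0.6067, -0.1369, 0.1039]
tool_rot: [180.0, -0.0, 32.8]
force: [-3.2, -2.5, 13.4]
grip_width: 0.0385
grasp_force: 42.9
```

Request:
{"method": "arm_command", "body": {"series": "0.5 0.3 2 0 255;0.5 0.2 2 0 255;0.2 0.1 1 0 255;0 0 0 0 255;0 0 0 0 255;0 0 0 0 255"}}

```text
time_s: 6.33
tool_pos: [0.6077, -0.137, 0.1011]
tool_rot: [-179.9, -0.1, 32.8]
force: [-10.0, -0.6, 25.6]
grip_width: 0.0385
grasp_force: 43.5
```

Request:
{"method": "arm_command", "body": {"series": "0 0 0 0.098 255;0 0 0 0.098 255;0 0 0 0.098 255;0 0 0 0.098 255;0 0 0 0.098 255;0 0 0 0 255;0 0 0 0 255"}}

```text
time_s: 6.92
tool_pos: [0.6077, -0.1348, 0.0996]
tool_rot: [-179.8, 0.0, 4.8]
force: [-6.5, 0.3, 19.1]
grip_width: 0.0376
grasp_force: 44.8
```

Request:
{"method": "arm_command", "body": {"series": "0 0 0.3 0.098 255;0 0 0.3 0.098 255;0 0 0 0.098 255;0 0 0 0.098 255;0 0 0 0.098 255;0 0 0 0 255;0 0 0 0 255"}}

```text
time_s: 7.5
tool_pos: [0.6088, -0.1325, 0.0985]
tool_rot: [-179.6, 0.1, -23.2]
force: [-4.4, 1.6, 15.7]
grip_width: 0.038
grasp_force: 49.5
```

Request:
{"method": "arm_command", "body": {"series": "-0.8 0.4 -3 0 255;-0.8 0.4 -3 0 255;-0.7 0.4 -3.5 0 255;0 0 0 0 255;0 0 0 0 70;0 0 0 0 70;0 0 0 0 70;0 0 0 0 70;0 0 0 0 70"}}

```text
time_s: 8.25
tool_pos: [0.6034, -0.1386, 0.1054]
tool_rot: [179.8, 0.1, -23.4]
force: [-3.5, -4.9, 5.9]
grip_width: 0.0605
grasp_force: 3.3
```

```bash
python3 goal.py .6058 -.1357 .109 33; python3 meas.py | cut -c1-330
```

```text
t 8.25 pos [ 0.6034 -0.1386  0.1054] rot [ 1.7975e+02  1.1000e-01 -2.3390e+01] q [-35.  30.  59.  97. -27.  69. -82.] F [-3.5 -4.9  5.9] w 0.0605
shift mm [ 1.  -3.6 -3.6] turn rad -0.984
[282.  181.7] 357 (0.048, array([ 53.9, -14.4]), 'r', np.float64(55.8), 'turn', np.float64(-2.881)) (0.014, array([38.9, -5. ]), 'r', np.float64(39.2), 'turn', np.float64(-3.014)) (0.008, array([36.2, -3.3]), 'r', np.float64(36.4), 'turn', np.float64(-3.05))
[251.2 212.4] 55 (0.048, array([48.4,  2.8]), 'r', np.float64(48.5), 'turn', np.float64(3.084)) (0.014, array([31.7, 17.5]), 'r', np.float64(36.2), 'turn', np.float64(2.638)) (0.008, array([28.8, 20.1]), 'r', np.float64(35.1), 'turn', np.float64(2.532))
[272.  261.3] 21 (0.048, array([23.1,  9.3]), 'r', np.float64(24.9), 'turn', np.float64(2.759)) (0.014, array([-1.5, 26. ]), 'r', np.float64(26.0), 'turn', np.float64(1.515)) (0.008, array([-5.8, 28.9]), 'r', np.float64(29.5), 'turn', np.float64(1.373))
[371.4 274.8] 330 (0.048, array([ -8.3, -24.5]), 'r', np.float64(25.9), 'turn', np.float64(-1.244)) (0.014, array([-42.5, -18.2]), 'r', np.float64(46.2), 'turn', np.float64(-0.405)) (0.008, array([-48.5, -17.1]), 'r', np.float64(51.4), 'turn', np.float64(-0.339))
[319.2 274.3] 849 (0.048, array([ 5.2, -4.3]), 'r', np.float64(6.7), 'turn', np.float64(-2.445)) (0.014, array([-24.8,   8.2]), 'r', np.float64(26.2), 'turn', np.float64(0.317)) (0.008, array([-30.1,  10.4]), 'r', np.float64(31.9), 'turn', np.float64(0.331))
[ 0.60339165 -0.13861854  0.10540902] [ 1.79754962e+02  1.05001984e-01 -2.33923883e+01] [-35.  30.  59.  97. -27.  69. -82.]
(169, 112) [[ 0.70793051 -0.08071744  0.06      ]]
(322, 251) [[ 0.58646938 -0.12855312  0.06      ]]
(451, 154) [[ 0.63220469 -0.21416982  0.115     ]]
```

Request:
{"method": "arm_command", "body": {"series": "0 0 -5 0 0;0 0 -5 -0.1 0;0 0 0 -0.115 0;0 0 0 -0.115 0;0 0 0 -0.115 0;0 0 0 -0.115 0;0 0 0 -0.115 0;0 0 0 -0.115 0;0 0 0 -0.115 0;0 0 0 -0.115 0;0 0 0 0 0;0 0 0 0 0;0 0 0 0 0"}}

```text
time_s: 9.38
tool_pos: [0.6051, -0.1354, 0.1151]
tool_rot: [-180.0, 0.0, 35.0]
force: [1.0, 0.6, -0.6]
grip_width: 0.0871
grasp_force: 0.0
```

```bash
python3 goal.py .6058 -.1357 .110 35.5; python3 meas.py | cut -c1-330
```

```text
t 9.38 pos [ 0.6051 -0.1354  0.1151] rot [-1.7995e+02  3.0000e-02  3.5020e+01] q [-27.  24.  47.  97. -19.  68. -30.] F [ 1.   0.6 -0.6] w 0.0871
shift mm [0.4 0.7 5.1] turn rad -0.008
[288.5 211.2] 174 (0.048, array([21.9, 29.7]), 'r', np.float64(36.9), 'turn', np.float64(2.207)) (0.014, array([-1.5, 27.8]), 'r', np.float64(27.9), 'turn', np.float64(1.518)) (0.008, array([-5.6, 27.5]), 'r', np.float64(28.1), 'turn', np.float64(1.37))
[324.8 269.6] 1410 (0.048, array([2.3, 0.1]), 'r', np.float64(2.3), 'turn', np.float64(3.116)) (0.014, array([-26.6, -10. ]), 'r', np.float64(28.4), 'turn', np.float64(-0.361)) (0.008, array([-31.7, -11.8]), 'r', np.float64(33.8), 'turn', np.float64(-0.357))
[ 0.60506356 -0.13541563  0.11506676] [-1.79951507e+02  2.75465564e-02  3.50231835e+01] [-27.  24.  47.  97. -19.  68. -30.]
(169, 112) [[ 0.60754611 -0.01201493  0.06      ]]
(322, 251) [[ 0.58384947 -0.14668092  0.06      ]]
(451, 154) [[ 0.68544111 -0.15410549  0.115     ]]
```

View pics/last.png

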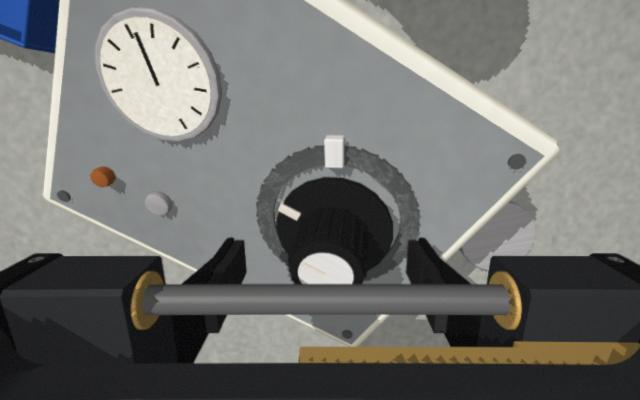

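The pointer is at (289,212), about 1.52 rad, and the tongue is at (334,151). The knob has turned by about 0.9 rad and needs about 1.09 more, so I'll grasp it a second time.

Request:
{"method": "arm_command", "body": {"series": "0.4 0.7 2.5 -0.06 60;0 0 2.5 0 120;0 0 0 0 255;0 0 0 0 255;0 0 0 0 255;0 0 0 0 255;0 0 0 0 255;0 0 0 0 255;0 0 0 0 255;0 0 0 0 255;0 0 0 0 255;0 0 0 0 255", "squeeze": 56}}

```text
time_s: 10.43
tool_pos: [0.6065, -0.1367, 0.1106]
tool_rot: [179.9, -0.0, 38.6]
force: [1.5, -1.6, -0.6]
grip_width: 0.039
grasp_force: 53.3
```

Request:
{"method": "arm_command", "body": {"series": "0.5 0.3 2 0 255;0.5 0.3 2 0 255;0.5 0.3 2 0 255;0.5 0.3 2 0 255;0.5 0.3 2 0 255;0.3 0.2 1 0 255;0 0 0 0 255;0 0 0 0 255;0 0 0 0 255"}}

```text
time_s: 11.18
tool_pos: [0.6084, -0.1367, 0.1047]
tool_rot: [-179.8, -0.0, 38.6]
force: [-13.9, 2.2, 30.3]
grip_width: 0.0386
grasp_force: 53.2
```

Request:
{"method": "arm_command", "body": {"series": "0 0 0 0.1 255;0 0 0 0.1 255;0 0 0 0.1 255;0 0 0.2 0.1 255;0 0 0.2 0.1 255;0 0 0.2 0.1 255;0 0 0.2 0.1 255;0 0 0.2 0.1 255;0 0 0 0 255;0 0 0 0 255"}}

```text
time_s: 12.02
tool_pos: [0.6092, -0.1339, 0.1022]
tool_rot: [-179.7, 0.1, -7.2]
force: [-9.4, 3.5, 23.6]
grip_width: 0.0368
grasp_force: 56.6
```

Request:
{"method": "arm_command", "body": {"series": "0 0 0.3 0.1 255;0 0 0.3 0.1 255;0 0 0.3 0.1 255;0 0 0 0.07 255;0 0 0 0 255;0 0 0 0 255"}}

```text
time_s: 12.52
tool_pos: [0.6103, -0.1331, 0.1014]
tool_rot: [-179.6, 0.1, -28.4]
force: [-9.0, 4.4, 21.9]
grip_width: 0.0379
grasp_force: 59.0
```

```bash
python3 goal.py .6058 -.1357 .109 -28.5; python3 meas.py | cut -c1-330
```

```text
t 12.52 pos [ 0.6103 -0.1331  0.1014] rot [-1.7955e+02  1.0000e-01 -2.8370e+01] q [-35.  31.  60.  97. -29.  69. -86.] F [-9.   4.4 21.9] w 0.0379
shift mm [-2.7  4.4 -7.6] turn rad 0.002
[282.4 195.8] 69 (0.048, array([ 56.1, -12.7]), 'r', np.float64(57.5), 'turn', np.float64(-2.92)) (0.014, array([40.6, -1.4]), 'r', np.float64(40.6), 'turn', np.float64(-3.107)) (0.008, array([37.9,  0.6]), 'r', np.float64(37.9), 'turn', np.float64(3.127))
[274.1 227. ] 219 (0.048, array([46.9, -2. ]), 'r', np.float64(46.9), 'turn', np.float64(-3.099)) (0.014, array([28.4, 12.6]), 'r', np.float64(31.1), 'turn', np.float64(2.723)) (0.008, array([25.2, 15.2]), 'r', np.float64(29.4), 'turn', np.float64(2.598))
[335.4 275.8] 635 (0.048, array([10.6, -7.5]), 'r', np.float64(13.0), 'turn', np.float64(-2.523)) (0.014, array([-19.5,   5.3]), 'r', np.float64(20.2), 'turn', np.float64(0.267)) (0.008, array([-24.8,   7.6]), 'r', np.float64(25.9), 'turn', np.float64(0.297))
[ 0.61028251 -0.13309942  0.10141408] [-1.79554299e+02  9.99465188e-02 -2.83729283e+01] [-35.  31.  60.  97. -29.  69. -86.]
(169, 112) [[ 0.71917076 -0.08523923  0.06      ]]
(322, 251) [[ 0.59619254 -0.12210019  0.06      ]]
(451, 154) [[ 0.63384575 -0.20979939  0.115     ]]
```

View pics/last.png

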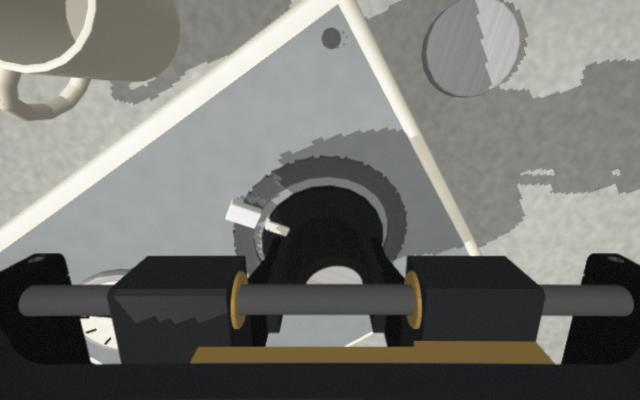

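The pointer (277,228) lines up with the tongue (241,214) while the knob is still pressed in. I'll let the spring bring the knob back, then open the fingers.

Request:
{"method": "arm_command", "body": {"series": "-0.7 0.5 -3 0 255;-0.8 0.5 -3 0 255;-0.7 0.4 -3.5 0 255;0 0 0 0 255;0 0 -1 0 70;0 0 -2 0 70;0 0 -2 0 70;0 0 -3 0 40;0 0 -3 0 0;0 0 -3 0 0;0 0 0 0.0 0;0 0 0 -0.12 0;0 0 0 -0.12 0;0 0 0 -0.12 0;0 0 0 -0.12 0;0 0 0 -0.1 0;0 0 0 0 0;0 0 0 0 0;0 0 0 0 0"}}

```text
time_s: 14.15
tool_pos: [0.6066, -0.1362, 0.121]
tool_rot: [180.0, 0.0, 4.6]
force: [0.7, -0.1, -0.5]
grip_width: 0.0868
grasp_force: 0.0
```

```bash
python3 goal.py .6058 -.1357 .109 4.8; python3 meas.py | cut -c1-330
```

```text
t 14.15 pos [ 0.6066 -0.1362  0.121 ] rot [1.80e+02 1.00e-02 4.64e+00] q [-32.  27.  54.  96. -23.  69. -58.] F [ 0.7 -0.1 -0.5] w 0.0868
shift mm [-0.7 -0.6 12. ] turn rad -0.003
[296.5 194.2] 219 (0.048, array([45. , 10.2]), 'r', np.float64(46.2), 'turn', np.float64(2.918)) (0.014, array([24.6, 14.6]), 'r', np.float64(28.6), 'turn', np.float64(2.606)) (0.008, array([21. , 15.4]), 'r', np.float64(26.1), 'turn', np.float64(2.51))
[324.9 269.7] 1096 (0.048, array([ 0.6, -1.8]), 'r', np.float64(1.9), 'turn', np.float64(-1.91)) (0.014, array([-31.9,  -0.8]), 'r', np.float64(32.0), 'turn', np.float64(-0.025)) (0.008, array([-37.7,  -0.6]), 'r', np.float64(37.7), 'turn', np.float64(-0.016))
[ 0.60658576 -0.13619227  0.12102164] [1.79995717e+02 5.60648404e-03 4.63849025e+00] [-32.  27.  54.  96. -23.  69. -58.]
(169, 112) [[ 0.67060514 -0.02839401  0.06      ]]
(322, 251) [[ 0.57960416 -0.13539605  0.06      ]]
(451, 154) [[ 0.66559989 -0.19533065  0.115     ]]
```

View pics/last.png

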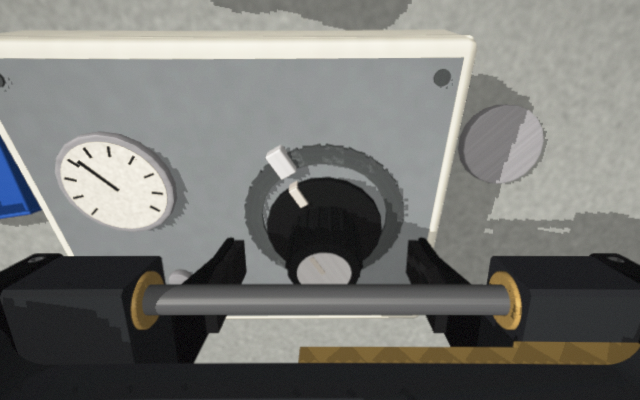

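The pointer at (296,194) lines up with the tongue at about (281,162). I'll compare the two angles before pulling.

Run:
```python
from meas import *
o=telemetry.get_obs();im=cv2.imread("pics/last.png");Rc=axes();n=Rc[:,2]
m=((im.min(2)>150)).astype(np.uint8);m[:135]=0;m[225:]=0;m[:,:255]=0;m[:,330:]=0
k,l,st,ct=cv2.connectedComponentsWithStats(m)
for i in range(1,k):
    if st[i,4]<30: continue
    ys,xs=np.where(l==i)
    for h in(.014,.008):
        q=((onplane("wrist",np.c_[xs,ys],C@n+h,o,n)-C)@Rc).mean(0)*1e3
        print(ct[i],st[i,4],h,q.round(1),np.hypot(q[0],q[1]).round(1),np.arctan2(q[1],-q[0]).round(3))
```

```text
[279.0605042  161.40168067] 595 0.014 [44.6 22.8 14. ] 50.1 2.669
[279.0605042  161.40168067] 595 0.008 [41.8 23.9  8. ] 48.1 2.622
[296.1826087  193.59565217] 230 0.014 [25.1 14.9 14. ] 29.2 2.607
[296.1826087  193.59565217] 230 0.008 [21.5 15.6  8. ] 26.6 2.513
```

Request:
{"method": "arm_command", "body": {"series": "-0.7 -0.6 5 0 40;0 0 4 0 100;0 0 2 0 150;0 0 0 0 255;0 0 0 0 255;0 0 0 0 255;0 0 0 0 255;0 0 0 0 255;0 0 0 0 255;0 0 0 0 255;0 0 0 0 255;0 0 0 0 255", "squeeze": 50}}

```text
time_s: 15.2
tool_pos: [0.6061, -0.1353, 0.1103]
tool_rot: [-180.0, -0.0, 4.8]
force: [-0.5, 1.1, 2.2]
grip_width: 0.0368
grasp_force: 50.0
```

Request:
{"method": "arm_command", "body": {"series": "-0.5 0 -2 0 255;-0.5 0 -2 0 255;-0.5 0 -2 0 255;-0.6 0 -2 0 255;-0.5 0 -2 0 255;-0.5 0 -2 0 255;-0.5 0 -1.6 0 255;0 0 0 0 255;0 0 0 0 255;0 0 0 0 255"}}

```text
time_s: 16.03
tool_pos: [0.6034, -0.1353, 0.1193]
tool_rot: [179.8, -0.1, 4.8]
force: [16.2, -3.6, -34.7]
grip_width: 0.0372
grasp_force: 50.0
```

Request:
{"method": "arm_command", "body": {"series": "0.5 0 2 0 255;0.4 0 1.5 0 255;0 0 0 0 255;0 0 0 0 200;0 0 0 0 100;0 0 0 0 0;0 0 0 0 0;0 0 0 0 0;0 0 0 0 0;0 0 -10 0 0;0 0 -20 0 0;0 0 -30 0 0;0 0 -30 0 0;0 0 -30 0 0;0 0 0 0 0;0 0 0 0 0;0 0 0 0 0;0 0 0 0 0"}}

```text
time_s: 17.53
tool_pos: [0.6026, -0.1353, 0.2391]
tool_rot: [-180.0, 0.1, 4.8]
force: [-0.5, -0.9, -0.2]
grip_width: 0.0869
grasp_force: 0.0
```

```bash
python3 goal.py .6058 -.1357 .109 4.8
python3 - <<'E'
from meas import *
out,o,im=measure(lift=.010);cv2.imwrite("pics/fin.png",im)
c0=proj("wrist",C+axes()[:,2]*.014,o)[0];x,y=(c0-[100,75]).astype(int).clip(0)
cv2.imwrite("pics/finc.png",cv2.resize(im[y:y+150,x:x+200],None,fx=3,fy=3))
n=axes()[:,2]
for h in(.014,.024,.048,.058):print(h,proj("wrist",C+n*h,o))
E
```

```text
t 17.53 pos [ 0.6026 -0.1353  0.2391] rot [-1.7996e+02  1.0000e-01  4.8100e+00] q [-35.  21.  58.  88. -18.  81. -61.] F [-0.5 -0.9 -0.2] w 0.0869
shift mm [  3.4   0.8 130.1] turn rad 0.0
[298.7 133.2] 201 (0.048, array([60. , 18.4]), 'r', np.float64(62.7), 'turn', np.float64(2.844)) (0.014, array([47.2, 22.1]), 'r', np.float64(52.1), 'turn', np.float64(2.703)) (0.008, array([41.1, 23.9]), 'r', np.float64(47.6), 'turn', np.float64(2.616))
[308.9 157.3] 76 (0.048, array([41.1, 11.6]), 'r', np.float64(42.7), 'turn', np.float64(2.867)) (0.014, array([25.4, 14.3]), 'r', np.float64(29.2), 'turn', np.float64(2.629)) (0.008, array([18.1, 15.6]), 'r', np.float64(23.9), 'turn', np.float64(2.43))
[326.  203.2] 707 (0.048, array([ 0.1, -1.2]), 'r', np.float64(1.2), 'turn', np.float64(-1.652)) (0.014, array([-21.6,  -0.4]), 'r', np.float64(21.6), 'turn', np.float64(-0.018)) (0.008, array([-31.8,   0. ]), 'r', np.float64(31.8), 'turn', np.float64(0.0))
[333.5 242.6] 822 (0.048, array([-41.2,  -7.1]), 'r', np.float64(41.9), 'turn', np.float64(-0.171)) (0.014, array([-69.1,  -7.2]), 'r', np.float64(69.5), 'turn', np.float64(-0.104)) (0.008, array([-82.2,  -7.2]), 'r', np.float64(82.5), 'turn', np.float64(-0.088))
0.014 [[325.76746739 177.96223445]]
0.024 [[325.5085092  183.18905482]]
0.048 [[324.82310994 197.02226746]]
0.058 [[324.50722443 203.39724854]]
```

View pics/finc.png

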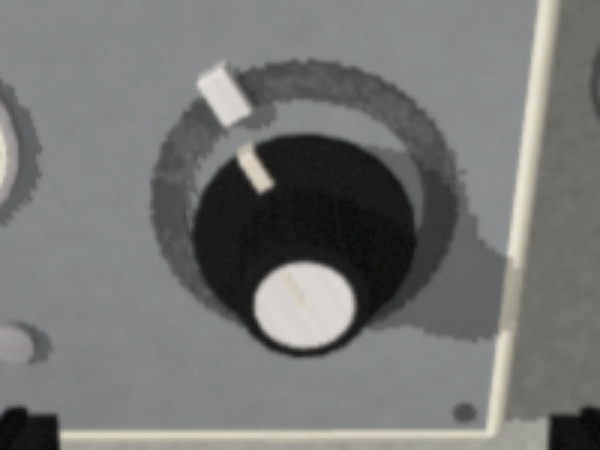

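The knob's top is at row 203.2, where a 10 mm pull predicts 203.4. The pointer reads 2.63 rad and the tongue 2.62, and the gripper is clear, so I'll hand the job in.

```bash
python3 -c "
from cell import env
print(env.sign_off())"
```

```text
the job is handed in; nothing more can be done
None
```

The knob is turned to the tongue (pointer 2.63 rad, tongue 2.62 rad by camera), pulled out to about its full 10 mm stop and let go, and the job was handed in after about 17.6 s; the hand-in returned no verdict.

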